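# Square up a fuel-cell stack and pass its locating rod

### The arm

A 7-joint arm with a two-finger parallel gripper is mounted at the origin on the work surface. World frame = base frame: x ahead of the robot, y to its left, z up, the work surface at z = 0. Lengths are in m, angles in rad, forces in N, time in s.
With the tool pointing down it reaches from about 0.425 to 0.825 m from the base axis. Payload 3.6 kg.
Tool frame: the origin (TCP) lies midway between the tips of the shut fingers; the grasp point (between the pads) lies 19 mm behind it (manip.hold_point_z is the z of the grasp point in the tool frame, in m); z points along the fingers, y is the line along which they close (so a half turn about z gives the same grasp; the last joint's range is limited). The gripper opens to 85 mm and grips with 20 to 120 N. Pads are 22 mm wide; open, the fingers measure 114 mm over their backs; the gripper's body (76 mm by 85 mm) begins 54 mm behind the grasp point. The pads swing forward as they close: fully open they stand 13 mm farther back than shut.
Start: joints at [1.155, 0.615, -0.013, 1.423, 0.008, 1.103, -0.04], TCP at [0.247, -0.601, 0.231] pointing down, gripper open.
Joint ranges: [-3.12, 3.12], [-0.3, 2.06], [-1.34, 1.32], [0.26, 2.42], [-1.36, 4.5], [0.01, 1.98], [-2.84, 2.84]. Speed limits (rad/s): [2.79, 2.79, 3.14, 3.14, 3.14, 3.14, 3.14].

### API

Orientations are given as a unit quaternion [w, x, y, z].
In Python, from station import manip, optics gives the robot as it stands.
- The arm moves only by the tool send_rows, never from a script. Its argument "increments" is a list of rows, each an object of numbers: "dx", "dy", "dz": the shift along the tool's x, y, z in units of 25 mm (1.0 is 25 mm); "wx", "wy", "wz": the turn, a rotation vector about the tool's x, y, z in degrees; "hand": the closure, from 0 (fully open) to 1 (shut). In form: [{"dx": .., "dy": .., "dz": .., "wx": .., "wy": .., "wz": .., "hand": ..}, ...]. A call has 1 to 12 rows; each row shifts and turns the commanded pose from where the row before left it, along the tool's axes as they then stand; what a row does not reach is not made up. A row lasts 1/8 s, in which the tool goes at most 62.5 mm and 10.7 degrees, less where a joint would pass 70% of its speed; a pose out of reach is approached as far as the arm can. A call is refused whole if a number of a shift passes 1 or a number of a turn 10.7, either way. A call with a gripper value outside its range is refused whole. The fingers move at their own pace and stop on an object; "squeeze" is the grip in N (left out, the last holds). Time passes only in rows, so rows that do not move let the fingers close. It gives the time, the measured TCP pose, the force, the opening and the grip force at its end, in the units of the state.
- manip.state(): the state, without advancing time (a new reading comes with each control period).
- optics.snapshot(name): name is "scene" or "side" or "wrist"; returns the picture (420x560x3 uint8, blue, green, red); there is no depth.
- optics.camera_info(name): a dict with "intrinsics" (3x3 intrinsics, pixels), "xyz" and "orientation" of the camera in the world; the wrist camera has in their place "hand_eye" (4x4, takes a point from camera to tool coordinates, whose origin is the TCP and whose axes are the flange's). Camera axes: x right, y down, z forward; pixel columns grow to the right and rows downward; lengths in m; the calibration is good to about 2 mm. A picture is of the moment at which its call begins: read the wrist's pose just before it. camera_info takes no time and is no camera call.
- manip.sign_off(): hands the job in; it is judged then, once.
The state is a dict: "time_s": time; "qpos": joint angles; "dq": joint speeds; "tau": joint torques, N m; "ee_pos": TCP position; "orientation": TCP orientation; "wrist_force": force on the tool from outside, world axes, zero at the start; "ft_torque": the same for the moment, N m; "gripper_width": finger opening in m; "grip_force": force on a finger pad.
Only numpy, scipy, OpenCV 4.12 (cv2) and the standard library are available. Lean on these libraries where they do the work, as an engineer would, in place of code of your own. Each camera call takes 0.05 s, during which the arm holds its last target. There are 200 camera calls.

### The job

Assemble the small fuel cell: push the fanned-out loose plates back square against the blue corner fence so that their holes line up with the hole in the bottom plate, then take the locating rod with the black knob from the white rack and pass it down through the whole stack until its knob sits fully home on the top plate, and let go. The black graphite plates are brittle, so push and insert gently, and leave the other things on the bench as they are.

Things in the scene. Friction and masses are not known exactly. Their poses are not given: they have to be found in the camera images.
- tray: Fixed aluminium breadboard, 190 x 190 x 8 mm; origin: centre of underside, axes along its edges. Clamped on it, square to it: the bottom plate (fixed, 70 x 70 mm, top 24 mm above table, same hole as the others, right through) with blue fence walls flush with its +x and +y edges, tops 52 mm above table. Its centre is off the tray's by up to 17 mm in x and y, not measured: find it by touch.
- end_plate: Top loose part: aluminium, 70 x 70 x 12 mm, about 0.15 kg; origin: centre of underside, 44 mm above table; top face 56 mm above table. Hole 11.5 mm wide at x = -22, y = -22 mm, in the corner away from the fence. Two brass fittings, 10 mm wide and high, on its top at (22, 4) and (4, 22) mm.
- lower_plate: Lowest loose part: brittle black graphite, 70 x 70 x 8 mm, 0.07 kg; origin: centre of underside, 24 mm above table. Four loose parts of this outline, each with an 11.5 mm hole at x = -22, y = -22 mm, start some mm (up to 22) short of both walls, turned up to 5 degrees, each differently; they slide easily. All flush against both walls, the holes line up.
- upper_plate: Upper black graphite plate, 70 x 70 x 8 mm, 0.07 kg; origin: centre of underside, 36 mm above table; hole at (-22, -22) mm. Below it lies a loose orange membrane frame, 70 x 70 x 4 mm, not measured, same hole; on it the end plate. Graphite cracks when fingers push the stack, or the rod presses a plate, with over 25 N: meet the fence at 15 mm/s or slower and stop at once.
- rack: White plastic rack, 50 x 140 x 50 mm, fixed; origin at the centre of its underside, long along its y. The locating rod hangs in its hole at y = -45 mm; two capped vials stand 12 mm proud of its top at y = +20 and +50 mm.
- rod_knob (a point): Centre of the rod's black knob (22 mm wide and high, yellow spot on top), 61 mm above table at the start; z up along the rod. From the knob's underside a 10 mm steel rod reaches 44 mm down, its last 4 mm tapering to 6 mm. About 55 g. Seated, the underside rests on the end plate, knob centre 67 mm above table.
- rod: The same rod with knob, origin at the centre of its lower tip, 55 mm below the knob's centre.
- spare_plate: Spare graphite plate lying on the table, not used, 70 x 70 x 8 mm, origin at the centre of its underside.
- measuring_cylinder: Clear measuring cylinder, 218 mm tall, blue foot of 72 mm; origin under its foot.
- petri_dish: Petri dish, 94 mm wide, 16 mm high; origin under its centre.
- tweezers: Steel tweezers lying flat, 120 mm long (along their x), 8 mm high; origin under their middle.
- goggles: Yellow safety goggles, 150 mm wide, 120 mm long, 45 mm high; origin under the nose bridge.
- reagent_bottle: Amber bottle, 60 mm wide, 130 mm tall; origin under its base.
- marker: Marker pen lying on its side, 135 mm long, 17 mm thick; origin under its middle.

How it is judged:
At the end, for the whole second after the job is handed in: Rod upright (within 3.4 degrees), through the whole stack, its knob on the end plate (gap under 1.8 mm); end plate's underside 42.5 to 45.5 mm above the table, flat; end plate and graphite plates square to the tray within 3 degrees; rod and end plate let go and at rest (z of rod_knob in the frame of end_plate between 0.021 and 0.0248 m and angle between rod_knob's own z axis and vertical below 0.06 rad and height (world z) of end_plate between 0.0425 and 0.0455 m and angle between end_plate's own z axis and vertical below 0.03 rad and angle between the x axis of each of end_plate, upper_plate, lower_plate and the x axis of tray, either way round below 0.052 rad and linear speed of each of rod, end_plate below 0.01 m/s); the robot touches nothing.
It fails at once if The stack is pushed by the fingers (or they press on anything but the rod), or a graphite plate is pressed by the rod, with more than 25 N ((contact force between the fingers and anything else above 25 N and distance between the grasp point and rod_knob above 0.06 m) or contact force between any of the fingers, rod and lower_plate above 25 N or contact force between any of the fingers, rod and upper_plate above 25 N).
It fails at once if Another thing on the bench is shifted by more than 20 mm or knocked over (distance of any of spare_plate, measuring_cylinder, petri_dish, tweezers, goggles, reagent_bottle, marker from where it was at the start of the episode above 0.02 m or angle between any of measuring_cylinder, reagent_bottle's own z axis and vertical above 0.5 rad).
It also fails if it takes over 64 s, if anything falls off the work surface, if the arm or the gripper's body presses on something with over 40 N, if the wrist force passes 120 N, or if a joint passes its speed limit or range.

## Working session

There is one attempt and no reset: what is moved stays moved. The work goes in short steps, Python scripts to look and compute and a tool call to move; the robot and the scene stay as the last step left them, time stands still between calls to the robot, and variables do not carry over. Pictures are saved under pics/ and viewed, at most 10 in all, crops included, and the job is handed in when it is done.

Besides the shell and the picture viewer there is one more tool, called after "Request:" by a JSON object that holds its "fn" and its "kwargs". send_rows: Moves the arm, as the interface text tells. Its arguments: {"type":"object","properties":{"increments":{"type":"array","items":{"type":"object","properties":{"dx":{"type":"number"},"dy":{"type":"number"},"dz":{"type":"number"},"wx":{"type":"number"},"wy":{"type":"number"},"wz":{"type":"number"},"hand":{"type":"number"}}}},"squeeze":{"type":"number"}},"required":["increments"]}

```bash
ls; mkdir -p pics; python3 - <<'E'
from station import manip, optics
import cv2,numpy as np
s=manip.state(); print(s, manip.hold_point_z)
for n in("scene","side","wrist"):
    print(n,optics.camera_info(n)); cv2.imwrite(f"pics/{n}0.png",optics.snapshot(n))
a=cv2.imread("pics/scene0.png");b=cv2.imread("pics/side0.png")
cv2.imwrite("pics/both.png",cv2.resize(np.vstack([a]),(800,600)))
cv2.imwrite("pics/side_b.png",cv2.resize(b,(800,600)))
E
```

```text
pics
{'time_s': 0.0, 'qpos': array([ 1.15451164,  0.61593403, -0.01260924,  1.42490327,  0.00810306,
        1.10341383, -0.04038961]), 'dq': array([-0.00121497,  0.0005193 ,  0.00042912,  0.00047807, -0.00042822,
        0.00037779, -0.00051005]), 'tau': array([ 1.54081140e-04, -4.69216383e+01,  2.58978792e-01, -1.71034563e+01,
        9.91614419e-03,  9.59634403e-03,  7.51296966e-06]), 'ee_pos': array([ 0.24670399, -0.60052935,  0.23012712]), 'orientation': array([-1.27482408e-03,  9.81060669e-01,  1.93696316e-01, -2.74777888e-04]), 'wrist_force': array([0.4843586 , 0.00904743, 0.42108397]), 'ft_torque': array([-0.00741969,  0.02911559, -0.05126342]), 'grip_force': 0.0, 'gripper_width': 0.0854080133918656} -0.0187
scene {'intrinsics': array([[422.46207286,   0.        , 292.38291775],
       [  0.        , 422.46207286, 205.01997715],
       [  0.        ,   0.        ,   1.        ]]), 'xyz': array([ 1.23371766, -0.62086815,  0.95151129]), 'orientation': array([-0.36191402,  0.83960508,  0.36745431, -0.17046669])}
side {'intrinsics': array([[395.89146221,   0.        , 283.56091291],
       [  0.        , 395.89146221, 210.16646164],
       [  0.        ,   0.        ,   1.        ]]), 'xyz': array([ 0.4480819 , -0.67184608,  0.81710267]), 'orientation': array([-0.35574431,  0.93327862, -0.04555579,  0.0190175 ])}
wrist {'intrinsics': array([[312.432299  ,   0.        , 281.66756077],
       [  0.        , 312.432299  , 212.63306749],
       [  0.        ,   0.        ,   1.        ]]), 'hand_eye': array([[ 4.40648982e-05, -9.63744277e-01, -2.66827596e-01,
         6.83468698e-02],
       [ 9.99999827e-01, -1.14112541e-04,  5.77302355e-04,
         1.05687044e-04],
       [-5.86820216e-04, -2.66827575e-01,  9.63744105e-01,
        -1.42160813e-01],
       [ 0.00000000e+00,  0.00000000e+00,  0.00000000e+00,
         1.00000000e+00]])}
```

View pics/both.png

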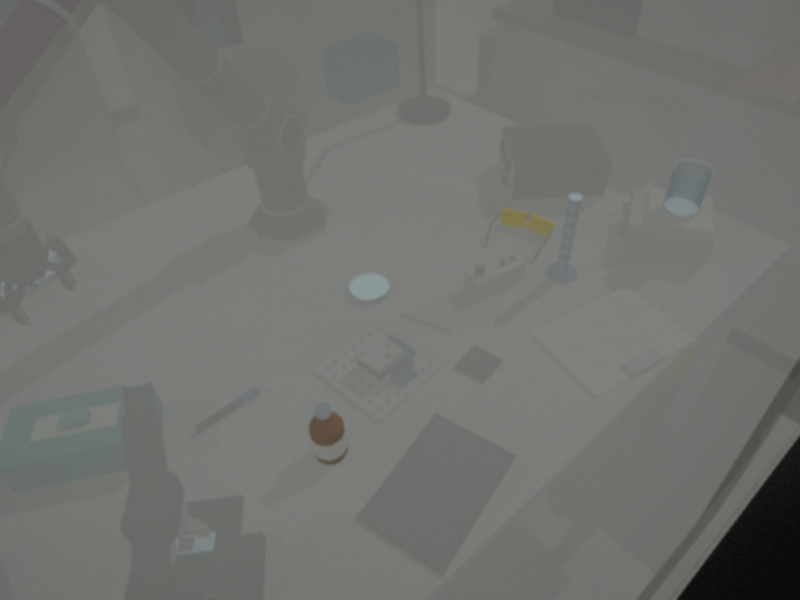

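View pics/side_b.png

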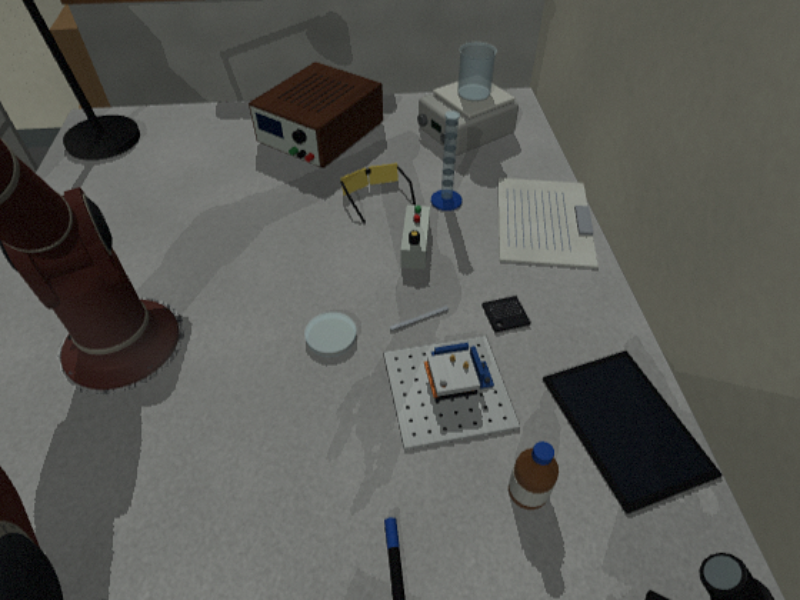

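The scene camera is hazy. The side view is clear: tray corners near (384,352), (488,337), (519,430) and (405,446), fences on the far and right sides, knob at (414,236), bottle at (535,485). All of these are at 800 px scale.

```bash
cat > h.py <<'E'
from station import manip, optics
import cv2,numpy as np
from scipy.spatial.transform import Rotation as R
def rot(q): return R.from_quat([q[1],q[2],q[3],q[0]]).as_matrix()
def cam(n,s=None):
    c=optics.camera_info(n);K=c["intrinsics"]
    if n=="wrist":
        s=s or manip.state();T=np.eye(4);T[:3,:3]=rot(s["orientation"]);T[:3,3]=s["ee_pos"];M=T@c["hand_eye"];return K,M[:3,:3],M[:3,3]
    return K,rot(c["orientation"]),np.array(c["xyz"])
def ray(C,u,v,z):
    K,Rm,p=C;d=Rm@np.linalg.solve(K,[u,v,1.]);return p+d*(z-p[2])/d[2]
def proj(C,P):
    K,Rm,p=C;q=K@(Rm.T@(np.array(P)-p));return q[:2]/q[2]
E
python3 - <<'E'
from h import *
np.set_printoptions(precision=4,suppress=True)
C=cam("side")
print(C[1])
for n,u,v,z in [("tA",384,352,.008),("tB",488,337,.008),("tC",519,429,.008),("tD",405,446,.008),("knobtop",414,233,.072),("rackNear",402,250,.05),("rackNearR",428,252,.05),("rackfarL",405,207,.05),("rackfarR",431,207,.05),("endpl nl",432,396,.056),("nr",480,391,.056),("fl",428,356,.056),("fr",475,352,.056),("spare",506,314,.008),("petri",330,332,.016),("cylfoot",447,201,.01),("bottlebase",530,497,0),("twzL",391,329,.004),("twzR",448,309,.004),("marker",392,540,.01)]:
    print(n,ray(C,u*.7,v*.7,z))
b=cv2.imread("pics/side0.png");cv2.imwrite("pics/crop.png",np.hstack([cv2.resize(b[225:325,255:375],None,fx=4.5,fy=4.5,interpolation=cv2.INTER_CUBIC),cv2.resize(b[130:230,260:315],None,fx=4.5,fy=4.5,interpolation=cv2.INTER_CUBIC)]))
E
```

```text
[[ 0.9951 -0.0715  0.0679]
 [-0.0986 -0.7427  0.6623]
 [ 0.0031 -0.6657 -0.7462]]
tA [ 0.4724 -0.0725  0.008 ]
tB [ 0.6626 -0.057   0.008 ]
tC [ 0.6754 -0.245   0.008 ]
tD [ 0.4916 -0.2567  0.008 ]
knobtop [0.551  0.1649 0.072 ]
rackNear [0.5249 0.1419 0.05  ]
rackNearR [0.5753 0.1313 0.05  ]
rackfarL [0.544  0.2741 0.05  ]
rackfarR [0.5991 0.2688 0.05  ]
endpl nl [ 0.5395 -0.2005  0.056 ]
nr [ 0.6161 -0.1987  0.056 ]
fl [ 0.543  -0.1232  0.056 ]
fr [ 0.622  -0.1226  0.056 ]
spare [ 0.7069 -0.0063  0.008 ]
petri [ 0.3784 -0.0243  0.016 ]
cylfoot [0.6459 0.3356 0.01  ]
bottlebase [ 0.6679 -0.3523  0.    ]
twzL [ 0.4892 -0.0184  0.004 ]
twzR [0.6011 0.0198 0.004 ]
marker [ 0.4595 -0.3974  0.01  ]
```

View pics/crop.png

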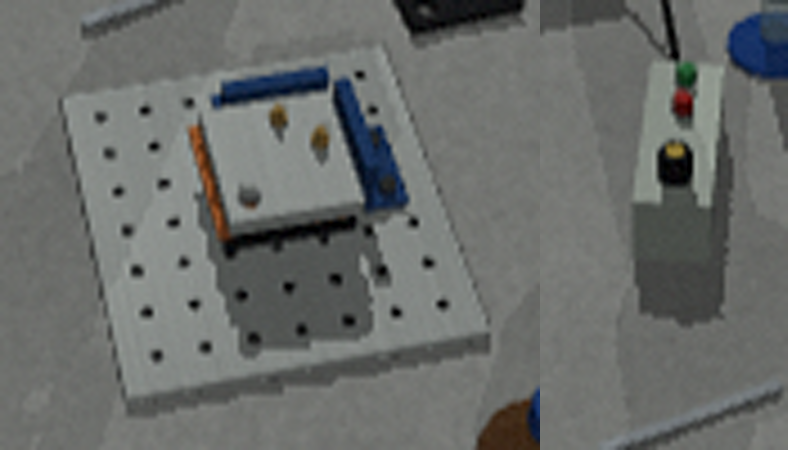

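The tray yaw is about 5° and its centre is about (0.575, -0.158). The knob is at about (0.551, 0.165). I'll push along the tray's diagonal, with the stack's outer corner nestled between the open fingers. First I'll turn the tool to heading 50° and fly over for a close look.

Request:
{"fn": "send_rows", "kwargs": {"increments": [{"wz": -9.2, "dx": 1}, {"wz": -9.2, "dx": 1}, {"wz": -9.3, "dx": 1}, {"dx": 1}, {"dx": 1}, {"dx": 1}, {"dx": 1}, {"dx": 1}, {"dx": 1}, {"dx": 1}, {"dx": 1}, {"dx": 1}]}}

```text
validation failed for argument at $.in...
```

Request:
{"fn": "send_rows", "kwargs": {"increments": [{"dx": 1}, {"dx": 1}, {"dx": 1}, {"dx": 1}, {"dx": 1}, {"dx": 1}, {"dx": 1, "dy": -0.5, "hand": 0.35}, {"dx": 1, "dy": -0.5}, {"dy": -0.5, "dz": 0.5}, {"dz": 0.5}, {}, {}]}}

```text
validation failed for argument at $.in...
```

```bash
python3 - <<'E'
from h import *
s=manip.state();C=cam("wrist",s);im=optics.snapshot("wrist");cv2.imwrite("pics/w1.png",im)
cv2.imwrite("pics/w1v.png",cv2.resize(im,(800,600),interpolation=cv2.INTER_CUBIC))
print(s["time_s"],s["ee_pos"],s["orientation"],s["gripper_width"],s["wrist_force"],s["qpos"]); np.savez("w1",s=s)
E
```

```text
0.15 [ 0.24682352 -0.60069325  0.2304062 ] [-9.61009328e-04  9.81060151e-01  1.93700868e-01 -1.75515514e-04] 0.08529096119950051 [ 0.28792564  0.27160278 -0.5030175 ] [ 1.15447594  0.61569654 -0.01261742  1.4245259   0.00805067  1.1033721
 -0.04039647]
```

View pics/w1v.png

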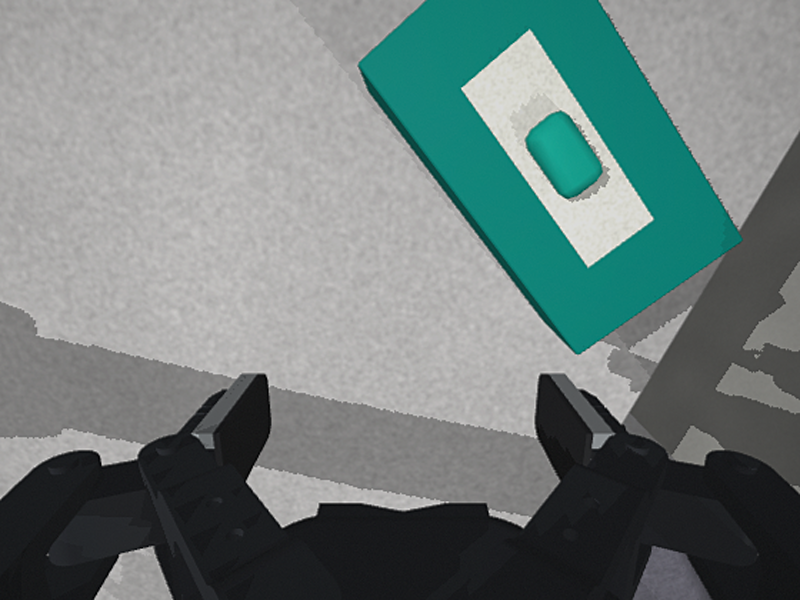

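That picture shows only the start view, with the teal box and no workpieces, because both calls were refused. I'll fill in every field.

Request:
{"fn": "send_rows", "kwargs": {"increments": [{"dx": 1, "dy": 0, "dz": 0, "wx": 0, "wy": 0, "wz": -9.2, "hand": 0}, {"dx": 1, "dy": 0, "dz": 0, "wx": 0, "wy": 0, "wz": -9.2, "hand": 0}, {"dx": 1, "dy": 0, "dz": 0, "wx": 0, "wy": 0, "wz": -9.3, "hand": 0}, {"dx": 1, "dy": 0, "dz": 0, "wx": 0, "wy": 0, "wz": 0, "hand": 0}, {"dx": 1, "dy": 0, "dz": 0, "wx": 0, "wy": 0, "wz": 0, "hand": 0}, {"dx": 1, "dy": 0, "dz": 0, "wx": 0, "wy": 0, "wz": 0, "hand": 0}, {"dx": 1, "dy": 0, "dz": 0, "wx": 0, "wy": 0, "wz": 0, "hand": 0}, {"dx": 1, "dy": 0, "dz": 0, "wx": 0, "wy": 0, "wz": 0, "hand": 0}, {"dx": 1, "dy": 0, "dz": 0, "wx": 0, "wy": 0, "wz": 0, "hand": 0}, {"dx": 1, "dy": 0, "dz": 0, "wx": 0, "wy": 0, "wz": 0, "hand": 0}, {"dx": 1, "dy": 0, "dz": 0, "wx": 0, "wy": 0, "wz": 0, "hand": 0}, {"dx": 1, "dy": 0, "dz": 0, "wx": 0, "wy": 0, "wz": 0, "hand": 0}], "squeeze": 20}}

```text
time_s: 1.7
ee_pos: [0.4552, -0.3891, 0.2311]
orientation: [-0.0, 0.906, 0.423, -0.0]
wrist_force: [-0.8, -0.7, -0.2]
gripper_width: 0.0856
grip_force: 0.0
```

Request:
{"fn": "send_rows", "kwargs": {"increments": [{"dx": 1, "dy": -0.25, "dz": 0, "wx": 0, "wy": 0, "wz": 0, "hand": 0.35}, {"dx": 1, "dy": -0.25, "dz": 0, "wx": 0, "wy": 0, "wz": 0, "hand": 0.35}, {"dx": 1, "dy": -0.25, "dz": 0, "wx": 0, "wy": 0, "wz": 0, "hand": 0.35}, {"dx": 1, "dy": -0.25, "dz": 0, "wx": 0, "wy": 0, "wz": 0, "hand": 0.35}, {"dx": 1, "dy": -0.25, "dz": 0, "wx": 0, "wy": 0, "wz": 0, "hand": 0.35}, {"dx": 1, "dy": -0.25, "dz": 0, "wx": 0, "wy": 0, "wz": 0, "hand": 0.35}, {"dx": 1, "dy": -0.25, "dz": 0.25, "wx": 0, "wy": 0, "wz": 0, "hand": 0.35}, {"dx": 1, "dy": -0.25, "dz": 0.25, "wx": 0, "wy": 0, "wz": 0, "hand": 0.35}, {"dx": 0.5, "dy": 0, "dz": 0.25, "wx": 0, "wy": 0, "wz": 0, "hand": 0.35}, {"dx": 0, "dy": 0, "dz": 0, "wx": 0, "wy": 0, "wz": 0, "hand": 0.35}, {"dx": 0, "dy": 0, "dz": 0, "wx": 0, "wy": 0, "wz": 0, "hand": 0.35}]}}

```text
time_s: 3.08
ee_pos: [0.5526, -0.1966, 0.2126]
orientation: [0.0, 0.907, 0.422, -0.0]
wrist_force: [-0.0, 0.3, -0.5]
gripper_width: 0.0552
grip_force: 0.0
```

```bash
python3 - <<'E'
from h import *
s=manip.state();C=cam("wrist",s);im=optics.snapshot("wrist");cv2.imwrite("pics/w2.png",im)
cv2.imwrite("pics/w2v.png",cv2.resize(im,(800,600),interpolation=cv2.INTER_CUBIC))
print({k:np.round(v,4) for k,v in s.items()}); np.savez("w2",K=C[0],R=C[1],p=C[2])
E
```

```text
{'time_s': np.float64(3.075), 'qpos': array([ 0.4121,  0.5381, -0.1712,  1.6371,  0.1072,  0.9757, -0.4951]), 'dq': array([ 0.0074, -0.0066,  0.0014,  0.    , -0.0029, -0.0003, -0.0002]), 'tau': array([-6.31500e-01, -4.18728e+01, -1.64650e+00, -1.57386e+01,
       -2.73000e-02, -3.00000e-03,  1.20000e-03]), 'ee_pos': array([ 0.5526, -0.1966,  0.2126]), 'orientation': array([ 4.000e-04,  9.066e-01,  4.220e-01, -5.000e-04]), 'wrist_force': array([-0.0356,  0.313 , -0.5431]), 'ft_torque': array([ 0.0026, -0.0652, -0.0364]), 'grip_force': np.float64(0.0), 'gripper_width': np.float64(0.0552)}
```

View pics/w2v.png

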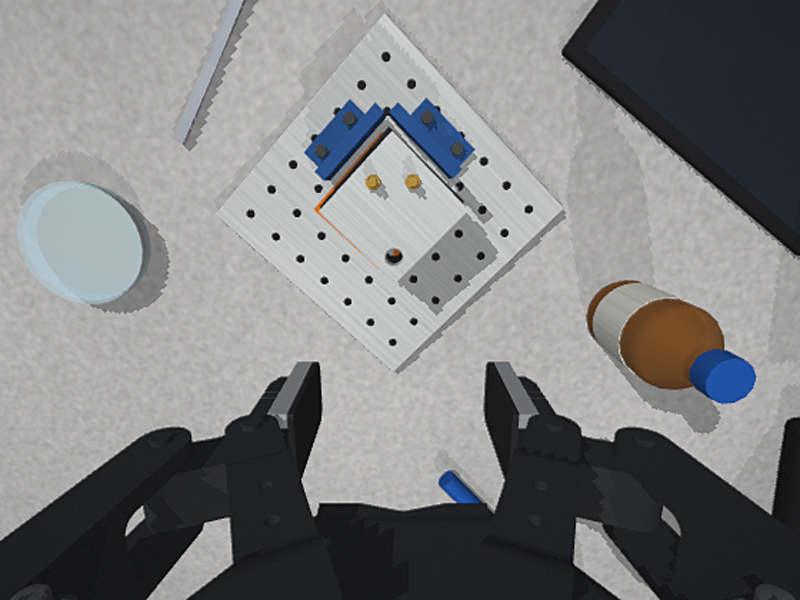

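The wrist view shows tray corners at (388,14), (564,212), (397,371) and (218,212), and the inner fence corner at about (389,110). The end plate corners are at (390,130), (466,215) and (318,208), and its hole is at (394,256).

```bash
python3 - <<'E'
from h import *
np.set_printoptions(precision=4,suppress=True)
d=np.load("w2.npz");C=(d["K"],d["R"],d["p"])
f=lambda u,v,z:ray(C,u*.7,v*.7,z)
t=[f(388,14,.008),f(564,212,.008),f(397,371,.008),f(218,212,.008)]
print("tray",np.array(t),"c",np.mean(t,0))
e=[t[0]-t[3],t[1]-t[2]];print([np.degrees(np.arctan2(a[1],a[0])) for a in e],[np.linalg.norm(a) for a in e])
e=[t[0]-t[1],t[3]-t[2]];print([np.degrees(np.arctan2(a[1],a[0])) for a in e],[np.linalg.norm(a) for a in e])
# fence, end plate
for n,u,v,z in [("fence in corner",389,109,.052),("fenceY in end",326,181,.052),("fenceX in end",459,180,.052),("ep far",391,131,.056),("ep R",466,215,.056),("ep L",318,208,.056),("hole",394,256,.056),("bottle",630,300,.0)]: print(n,f(u,v,z))
im=cv2.imread("pics/w2.png")[60:210,200:350]
cv2.imwrite("pics/w2c.png",cv2.resize(im,(600,600),interpolation=cv2.INTER_CUBIC))
E
```

```text
tray [[ 0.6597 -0.0552  0.008 ]
 [ 0.6761 -0.2424  0.008 ]
 [ 0.4937 -0.2607  0.008 ]
 [ 0.4743 -0.0726  0.008 ]] c [ 0.576  -0.1577  0.008 ]
[np.float64(5.354992031289805), np.float64(5.699991984583611)] [np.float64(0.18628332833740793), np.float64(0.18330021533705274)]
[np.float64(95.00067425487896), np.float64(95.90759843214923)] [np.float64(0.18799744379668437), np.float64(0.18910635910106202)]
fence in corner [ 0.6181 -0.1067  0.052 ]
fenceY in end [ 0.5583 -0.1133  0.052 ]
fenceX in end [ 0.6252 -0.1688  0.052 ]
ep far [ 0.6105 -0.1177  0.056 ]
ep R [ 0.6147 -0.1889  0.056 ]
ep L [ 0.5432 -0.1229  0.056 ]
hole [ 0.5608 -0.1791  0.056 ]
bottle [ 0.679  -0.3386  0.    ]
```

View pics/w2c.png

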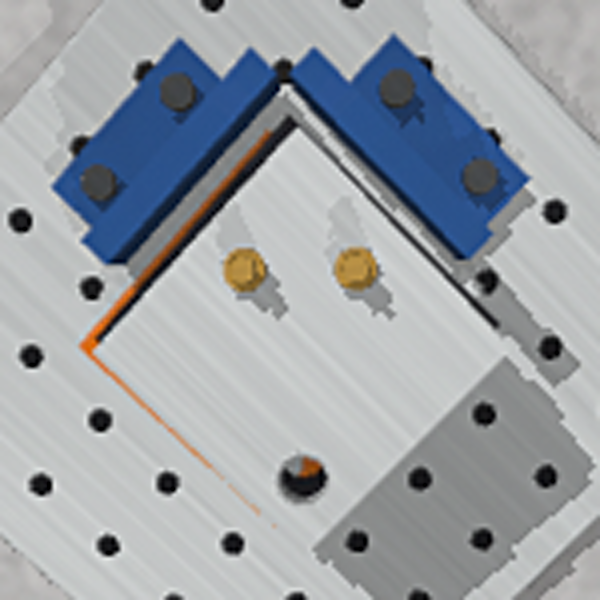

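```bash
python3 - <<'E'
from h import *
np.set_printoptions(precision=4,suppress=True)
d=np.load("w2.npz");C=(d["K"],d["R"],d["p"])
g=lambda u,v,z:ray(C,200+u/4,60+v/4,z)[:2]
cor,ly,rx=g(287,88,.052),g(118,262,.052),g(470,258,.052)
print(cor,ly,rx,np.degrees(np.arctan2(*(cor-ly)[::-1])),np.degrees(np.arctan2(*(cor-rx)[::-1])))
a=np.radians(5.5);ex=np.array([np.cos(a),np.sin(a)]);ey=np.array([-ex[1],ex[0]])
F=cor;c=F-.035*(ex+ey);t=np.array([.576,-.1577]);print("bp centre",c,"off",(c-t)@ex,(c-t)@ey)
N=F-.07*(ex+ey);dg=(ex+ey)/2**.5
fin=N+.0175*dg;st=fin-.045*dg
s=manip.state();p=s["ee_pos"];Rm=rot(s["orientation"])
print("hole",F-.057*(ex+ey),"final",fin,"start",st,"ee",p,"head",np.degrees(np.arctan2(Rm[1,0],Rm[0,0])))
print("tool move units",Rm.T@(np.r_[st,.021]-p)/.025)
E
```

```text
[ 0.6147 -0.11  ] [ 0.56   -0.1133] [ 0.6234 -0.1655] 3.4422939632662337 98.89540286006144
bp centre [ 0.5832 -0.1482] off 0.008069466268517563 0.008764158273428423
hole [ 0.5634 -0.1722] final [ 0.5628 -0.1729] start [ 0.5342 -0.2076] ee [ 0.5525 -0.1967  0.2127] head 49.898732585346
tool move units [-0.7997 -0.2821  7.6686]
```

Request:
{"fn": "send_rows", "kwargs": {"increments": [{"dx": -0.8, "dy": -0.28, "dz": 0, "wx": 0, "wy": 0, "wz": -0.6, "hand": 0.35}, {"dx": 0, "dy": 0, "dz": 1, "wx": 0, "wy": 0, "wz": 0, "hand": 0.35}, {"dx": 0, "dy": 0, "dz": 1, "wx": 0, "wy": 0, "wz": 0, "hand": 0.35}, {"dx": 0, "dy": 0, "dz": 1, "wx": 0, "wy": 0, "wz": 0, "hand": 0.35}, {"dx": 0, "dy": 0, "dz": 1, "wx": 0, "wy": 0, "wz": 0, "hand": 0.35}, {"dx": 0, "dy": 0, "dz": 1, "wx": 0, "wy": 0, "wz": 0, "hand": 0.35}, {"dx": 0, "dy": 0, "dz": 1, "wx": 0, "wy": 0, "wz": 0, "hand": 0.35}, {"dx": 0, "dy": 0, "dz": 1, "wx": 0, "wy": 0, "wz": 0, "hand": 0.35}, {"dx": 0, "dy": 0, "dz": 0.4, "wx": 0, "wy": 0, "wz": 0, "hand": 0.35}, {"dx": 0, "dy": 0, "dz": 0.27, "wx": 0, "wy": 0, "wz": 0, "hand": 0.35}, {"dx": 0, "dy": 0, "dz": 0, "wx": 0, "wy": 0, "wz": 0, "hand": 0.35}]}}

```text
time_s: 4.5
ee_pos: [0.535, -0.2061, 0.0211]
orientation: [0.0, 0.904, 0.427, 0.0]
wrist_force: [-0.4, -0.4, 0.7]
gripper_width: 0.0556
grip_force: 0.0
```

Request:
{"fn": "send_rows", "kwargs": {"increments": [{"dx": 0.1, "dy": 0, "dz": 0, "wx": 0, "wy": 0, "wz": 0, "hand": 0.35}, {"dx": 0.1, "dy": 0, "dz": 0, "wx": 0, "wy": 0, "wz": 0, "hand": 0.35}, {"dx": 0.1, "dy": 0, "dz": 0, "wx": 0, "wy": 0, "wz": 0, "hand": 0.35}, {"dx": 0.1, "dy": 0, "dz": 0, "wx": 0, "wy": 0, "wz": 0, "hand": 0.35}, {"dx": 0.1, "dy": 0, "dz": 0, "wx": 0, "wy": 0, "wz": 0, "hand": 0.35}, {"dx": 0.1, "dy": 0, "dz": 0, "wx": 0, "wy": 0, "wz": 0, "hand": 0.35}, {"dx": 0.1, "dy": 0, "dz": 0, "wx": 0, "wy": 0, "wz": 0, "hand": 0.35}, {"dx": 0.1, "dy": 0, "dz": 0, "wx": 0, "wy": 0, "wz": 0, "hand": 0.35}]}}

```text
time_s: 5.5
ee_pos: [0.5476, -0.1901, 0.0208]
orientation: [-0.0, 0.904, 0.428, -0.0]
wrist_force: [0.5, -0.2, 0.5]
gripper_width: 0.0557
grip_force: 0.0
```

Request:
{"fn": "send_rows", "kwargs": {"increments": [{"dx": 0.075, "dy": 0, "dz": 0, "wx": 0, "wy": 0, "wz": 0, "hand": 0.35}, {"dx": 0.075, "dy": 0, "dz": 0, "wx": 0, "wy": 0, "wz": 0, "hand": 0.35}, {"dx": 0.075, "dy": 0, "dz": 0, "wx": 0, "wy": 0, "wz": 0, "hand": 0.35}, {"dx": 0.075, "dy": 0, "dz": 0, "wx": 0, "wy": 0, "wz": 0, "hand": 0.35}, {"dx": 0.075, "dy": 0, "dz": 0, "wx": 0, "wy": 0, "wz": 0, "hand": 0.35}, {"dx": 0.075, "dy": 0, "dz": 0, "wx": 0, "wy": 0, "wz": 0, "hand": 0.35}, {"dx": 0.075, "dy": 0, "dz": 0, "wx": 0, "wy": 0, "wz": 0, "hand": 0.35}, {"dx": 0.075, "dy": 0, "dz": 0, "wx": 0, "wy": 0, "wz": 0, "hand": 0.35}]}}

```text
time_s: 6.5
ee_pos: [0.557, -0.1788, 0.0208]
orientation: [0.0, 0.904, 0.428, -0.0]
wrist_force: [-0.3, -1.1, 1.1]
gripper_width: 0.0557
grip_force: 0.3
```

Request:
{"fn": "send_rows", "kwargs": {"increments": [{"dx": 0.05, "dy": 0, "dz": 0, "wx": 0, "wy": 0, "wz": 0, "hand": 0.35}, {"dx": 0.05, "dy": 0, "dz": 0, "wx": 0, "wy": 0, "wz": 0, "hand": 0.35}]}}

```text
time_s: 6.75
ee_pos: [0.5586, -0.1768, 0.0208]
orientation: [-0.0, 0.904, 0.428, -0.0]
wrist_force: [-0.5, -0.4, -0.6]
gripper_width: 0.0555
grip_force: 0.4
```

Request:
{"fn": "send_rows", "kwargs": {"increments": [{"dx": 0.04, "dy": 0, "dz": 0, "wx": 0, "wy": 0, "wz": 0, "hand": 0.35}, {"dx": 0.04, "dy": 0, "dz": 0, "wx": 0, "wy": 0, "wz": 0, "hand": 0.35}]}}

```text
time_s: 7.0
ee_pos: [0.5596, -0.1753, 0.0208]
orientation: [-0.0, 0.904, 0.428, -0.0]
wrist_force: [-0.6, -0.4, -0.2]
gripper_width: 0.0554
grip_force: 0.7
```

```bash
python3 - <<'E'
from h import *
s=manip.state();C=cam("wrist",s);im=optics.snapshot("wrist");cv2.imwrite("pics/w3.png",im);np.savez("w3",K=C[0],R=C[1],p=C[2])
cv2.imwrite("pics/w3v.png",cv2.resize(im,(800,600),interpolation=cv2.INTER_CUBIC))
print(s["wrist_force"],s["ee_pos"],s["grip_force"])
E
```

```text
[-0.60976353 -0.41284049 -0.15796211] [ 0.55960236 -0.17532765  0.02077437] 0.6618001637980342
```

View pics/w3v.png

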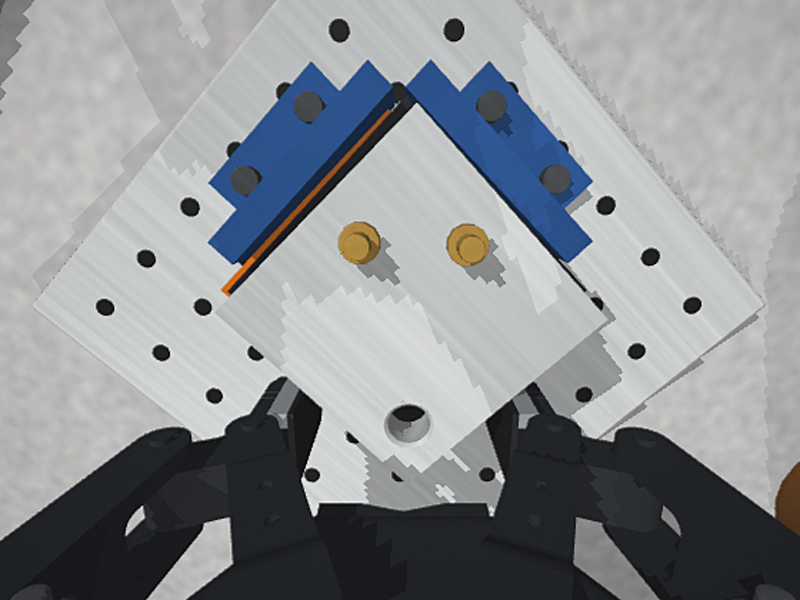

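The close view shows the end plate touching the right-hand (+x) fence, with a gap of about 6 mm left at the left (+y) fence. Next I slide along tray +y only.

Request:
{"fn": "send_rows", "kwargs": {"increments": [{"dx": 0.03, "dy": -0.03, "dz": 0, "wx": 0, "wy": 0, "wz": 0, "hand": 0.35}, {"dx": 0.03, "dy": -0.03, "dz": 0, "wx": 0, "wy": 0, "wz": 0, "hand": 0.35}, {"dx": 0.03, "dy": -0.03, "dz": 0, "wx": 0, "wy": 0, "wz": 0, "hand": 0.35}, {"dx": 0.03, "dy": -0.03, "dz": 0, "wx": 0, "wy": 0, "wz": 0, "hand": 0.35}]}}

```text
time_s: 7.55
ee_pos: [0.5596, -0.171, 0.0208]
orientation: [0.0, 0.904, 0.428, 0.0]
wrist_force: [-0.6, -1.4, 0.0]
gripper_width: 0.0555
grip_force: 0.9
```

Request:
{"fn": "send_rows", "kwargs": {"increments": [{"dx": 0.03, "dy": -0.03, "dz": 0, "wx": 0, "wy": 0, "wz": 0, "hand": 0.35}, {"dx": 0.02, "dy": -0.02, "dz": 0, "wx": 0, "wy": 0, "wz": 0, "hand": 0.35}]}}

```text
time_s: 7.8
ee_pos: [0.5595, -0.1696, 0.0209]
orientation: [0.0, 0.904, 0.427, 0.0]
wrist_force: [0.2, -2.1, -1.4]
gripper_width: 0.0555
grip_force: 1.5
```

Request:
{"fn": "send_rows", "kwargs": {"increments": [{"dx": 0.02, "dy": -0.02, "dz": 0, "wx": 0, "wy": 0, "wz": 0, "hand": 0.35}, {"dx": 0.02, "dy": -0.02, "dz": 0, "wx": 0, "wy": 0, "wz": 0, "hand": 0.35}]}}

```text
time_s: 8.05
ee_pos: [0.5595, -0.1693, 0.0209]
orientation: [0.001, 0.904, 0.427, 0.0]
wrist_force: [0.3, -5.4, -1.2]
gripper_width: 0.0555
grip_force: 2.9
```

```bash
python3 - <<'E'
from h import *
s=manip.state();C=cam("wrist",s);im=optics.snapshot("wrist");cv2.imwrite("pics/w4.png",im);np.savez("w4",K=C[0],R=C[1],p=C[2])
cv2.imwrite("pics/w4v.png",cv2.resize(im,(800,600),interpolation=cv2.INTER_CUBIC))
print(s["wrist_force"],s["ee_pos"],s["grip_force"])
E
```

```text
[ 0.34648532 -5.38826245 -1.19253033] [ 0.55949887 -0.16931873  0.02094409] 2.883437468869765
```

View pics/w4v.png

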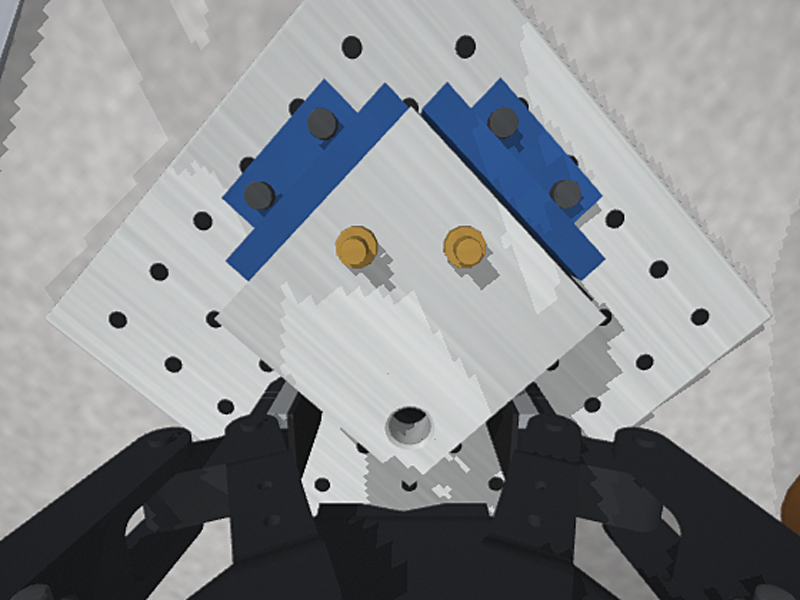

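The +y side is now flush, shown by the 5 N contact. A gap of about 2 mm is left on +x, so I ease off slightly in y and push +x.

Request:
{"fn": "send_rows", "kwargs": {"increments": [{"dx": -0.015, "dy": 0.015, "dz": 0, "wx": 0, "wy": 0, "wz": 0, "hand": 0.35}, {"dx": 0.03, "dy": 0.03, "dz": 0, "wx": 0, "wy": 0, "wz": 0, "hand": 0.35}, {"dx": 0.03, "dy": 0.03, "dz": 0, "wx": 0, "wy": 0, "wz": 0, "hand": 0.35}]}}

```text
time_s: 8.48
ee_pos: [0.5599, -0.1692, 0.0208]
orientation: [-0.0, 0.904, 0.427, -0.002]
wrist_force: [-2.6, -5.2, 1.3]
gripper_width: 0.0557
grip_force: 3.1
```

Request:
{"fn": "send_rows", "kwargs": {"increments": [{"dx": 0.02, "dy": 0.02, "dz": 0, "wx": 0, "wy": 0, "wz": 0, "hand": 0.35}, {"dx": 0.015, "dy": 0.015, "dz": 0, "wx": 0, "wy": 0, "wz": 0, "hand": 0.35}]}}

```text
time_s: 8.72
ee_pos: [0.5605, -0.1692, 0.0208]
orientation: [-0.0, 0.904, 0.427, -0.002]
wrist_force: [-3.4, -5.0, 2.4]
gripper_width: 0.0555
grip_force: 3.2
```

Request:
{"fn": "send_rows", "kwargs": {"increments": [{"dx": -0.03, "dy": 0.03, "dz": 0, "wx": 0, "wy": 0, "wz": 0, "hand": 0.35}, {"dx": 0, "dy": 0, "dz": 0, "wx": 0, "wy": 0, "wz": 0, "hand": 0.35}]}}

```text
time_s: 8.98
ee_pos: [0.5616, -0.1691, 0.0207]
orientation: [-0.001, 0.904, 0.428, -0.001]
wrist_force: [-1.7, -4.0, 0.4]
gripper_width: 0.0555
grip_force: 2.6
```

Request:
{"fn": "send_rows", "kwargs": {"increments": [{"dx": 0.015, "dy": 0.015, "dz": 0, "wx": 0, "wy": 0, "wz": 0, "hand": 0.35}, {"dx": 0.015, "dy": 0.015, "dz": 0, "wx": 0, "wy": 0, "wz": 0, "hand": 0.35}]}}

```text
time_s: 9.22
ee_pos: [0.5635, -0.1689, 0.0207]
orientation: [-0.0, 0.904, 0.428, -0.0]
wrist_force: [-2.5, -4.7, 0.2]
gripper_width: 0.0557
grip_force: 2.7
```

Request:
{"fn": "send_rows", "kwargs": {"increments": [{"dx": 0.01, "dy": 0.03, "dz": 0, "wx": 0, "wy": 0, "wz": 0, "hand": 0.35}, {"dx": 0.015, "dy": 0.015, "dz": 0, "wx": 0, "wy": 0, "wz": 0, "hand": 0.35}]}}

```text
time_s: 9.48
ee_pos: [0.5641, -0.1689, 0.0207]
orientation: [-0.001, 0.904, 0.428, -0.001]
wrist_force: [-4.0, -4.0, 2.8]
gripper_width: 0.0554
grip_force: 3.5
```

```bash
python3 - <<'E'
from h import *
s=manip.state();C=cam("wrist",s);im=optics.snapshot("wrist");cv2.imwrite("pics/w5.png",im);np.savez("w5",K=C[0],R=C[1],p=C[2])
cv2.imwrite("pics/w5v.png",cv2.resize(im[40:340,100:500],(800,600),interpolation=cv2.INTER_CUBIC))
print(s["wrist_force"],s["ee_pos"],s["grip_force"])
E
```

```text
[-4.01957173 -3.95237112  2.82465703] [ 0.56411172 -0.16885814  0.020696  ] 3.497754915151745
```

View pics/w5v.png

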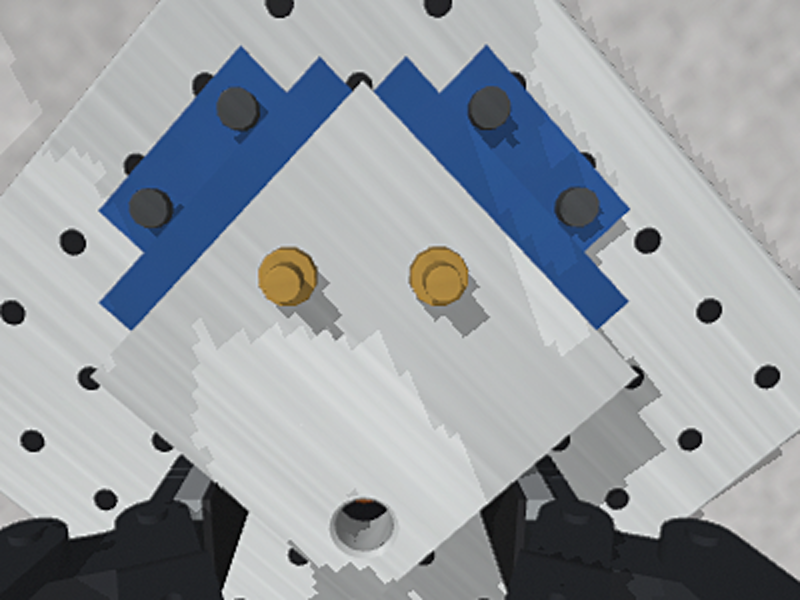

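The plate edges now look flush on both fences. The hole shows its wall in the order aluminium, black, orange, with no step. I'll make one slightly firmer diagonal nudge.

Request:
{"fn": "send_rows", "kwargs": {"increments": [{"dx": 0.02, "dy": 0.01, "dz": 0, "wx": 0, "wy": 0, "wz": 0, "hand": 0.35}, {"dx": 0.015, "dy": 0.01, "dz": 0, "wx": 0, "wy": 0, "wz": 0, "hand": 0.35}]}}

```text
time_s: 9.78
ee_pos: [0.5641, -0.1688, 0.0206]
orientation: [-0.001, 0.904, 0.428, -0.002]
wrist_force: [-5.5, -4.0, 2.6]
gripper_width: 0.0555
grip_force: 4.2
```

Request:
{"fn": "send_rows", "kwargs": {"increments": [{"dx": 0.015, "dy": 0.015, "dz": 0, "wx": 0, "wy": 0, "wz": 0, "hand": 0.35}, {"dx": 0.015, "dy": 0.015, "dz": 0, "wx": 0, "wy": 0, "wz": 0, "hand": 0.35}]}}

```text
time_s: 10.02
ee_pos: [0.5641, -0.1688, 0.0205]
orientation: [-0.001, 0.904, 0.428, -0.003]
wrist_force: [-6.4, -4.0, 4.4]
gripper_width: 0.0553
grip_force: 5.0
```

Both walls are solid. I'll back out along the diagonal, rise and look at the hole.

Request:
{"fn": "send_rows", "kwargs": {"increments": [{"dx": -0.2, "dy": 0, "dz": 0, "wx": 0, "wy": 0, "wz": 0, "hand": 0.35}, {"dx": -0.6, "dy": 0, "dz": 0, "wx": 0, "wy": 0, "wz": 0, "hand": 0.35}, {"dx": -0.7, "dy": 0, "dz": 0, "wx": 0, "wy": 0, "wz": 0, "hand": 0.35}, {"dx": -0.4, "dy": 0, "dz": -0.5, "wx": 0, "wy": 0, "wz": 0, "hand": 0.35}, {"dx": 0, "dy": 0, "dz": -1, "wx": 0, "wy": 0, "wz": 0, "hand": 0.35}, {"dx": 0, "dy": 0, "dz": -1, "wx": 0, "wy": 0, "wz": 0, "hand": 0.35}, {"dx": 0, "dy": 0, "dz": -1, "wx": 0, "wy": 0, "wz": 0, "hand": 0.35}, {"dx": 0, "dy": 0, "dz": -1, "wx": 0, "wy": 0, "wz": 0, "hand": 0.35}, {"dx": 0, "dy": 0, "dz": -0.5, "wx": 0, "wy": 0, "wz": 0, "hand": 0.35}, {"dx": 0, "dy": 0, "dz": 0, "wx": 0, "wy": 0, "wz": 0, "hand": 0.35}, {"dx": 0, "dy": 0, "dz": 0, "wx": 0, "wy": 0, "wz": 0, "hand": 0.35}]}}

```text
time_s: 11.4
ee_pos: [0.5361, -0.2053, 0.145]
orientation: [-0.001, 0.904, 0.428, -0.001]
wrist_force: [-0.2, 0.0, -0.5]
gripper_width: 0.0554
grip_force: 0.0
```

```bash
python3 - <<'E'
from h import *
np.set_printoptions(precision=4,suppress=True)
s=manip.state();C=cam("wrist",s);im=optics.snapshot("wrist");cv2.imwrite("pics/w6.png",im);np.savez("w6",K=C[0],R=C[1],p=C[2])
print(s["wrist_force"],s["ee_pos"],s["orientation"])
K=C[0];e=proj(C,[.5645,-.1683,.056]);print("pred hole px",e)
u,v=map(int,e);c=im[v-50:v+50,u-65:u+65];cv2.imwrite("pics/w6v.png",cv2.resize(c,(780,600),interpolation=cv2.INTER_CUBIC))
E
```

```text
[-0.1698  0.05   -0.5191] [ 0.5361 -0.2053  0.145 ] [-0.0007  0.904   0.4276 -0.0006]
pred hole px [278.9678 156.6309]
```

View pics/w6v.png

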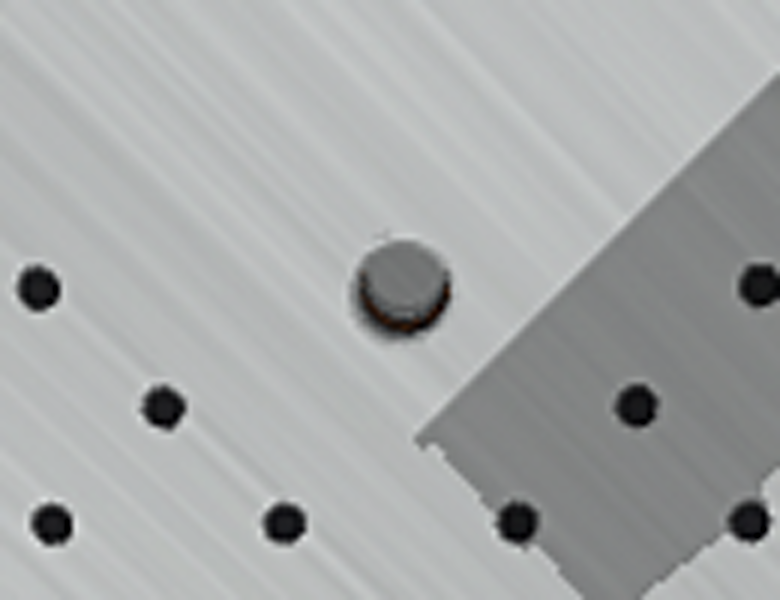

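All layers line up: I can see straight through to the tray, with the rim centred at crop (401,288). Next I go above the rack and measure the knob's yellow spot.

Request:
{"fn": "send_rows", "kwargs": {"increments": [{"dx": 0.9, "dy": -0.69, "dz": -0.3, "wx": 0, "wy": 0, "wz": 0, "hand": 0.35}, {"dx": 0.99, "dy": -0.75, "dz": -0.3, "wx": 0, "wy": 0, "wz": 0, "hand": 0.35}, {"dx": 0.99, "dy": -0.75, "dz": -0.3, "wx": 0, "wy": 0, "wz": 0, "hand": 0.35}, {"dx": 0.99, "dy": -0.75, "dz": -0.3, "wx": 0, "wy": 0, "wz": 0, "hand": 0.35}, {"dx": 0.99, "dy": -0.75, "dz": -0.2, "wx": 0, "wy": 0, "wz": 0, "hand": 0.35}, {"dx": 0.99, "dy": -0.75, "dz": 0, "wx": 0, "wy": 0, "wz": 0, "hand": 0.35}, {"dx": 0.99, "dy": -0.75, "dz": 0, "wx": 0, "wy": 0, "wz": 0, "hand": 0.35}, {"dx": 0.99, "dy": -0.75, "dz": 0, "wx": 0, "wy": 0, "wz": 0, "hand": 0.35}, {"dx": 0.99, "dy": -0.75, "dz": 0, "wx": 0, "wy": 0, "wz": 0, "hand": 0.35}, {"dx": 0.99, "dy": -0.75, "dz": 0, "wx": 0, "wy": 0, "wz": 0, "hand": 0.35}, {"dx": 0.99, "dy": -0.75, "dz": 0, "wx": 0, "wy": 0, "wz": 0, "hand": 0.35}, {"dx": 0.99, "dy": -0.75, "dz": 0, "wx": 0, "wy": 0, "wz": 0, "hand": 0.35}]}}

```text
time_s: 12.95
ee_pos: [0.5505, 0.1651, 0.1797]
orientation: [-0.0, 0.904, 0.428, -0.001]
wrist_force: [-0.1, -0.4, 0.0]
gripper_width: 0.0555
grip_force: 0.0
```

Request:
{"fn": "send_rows", "kwargs": {"increments": [{"dx": 0, "dy": 0, "dz": 0, "wx": 0, "wy": 0, "wz": 0, "hand": 0.35}, {"dx": 0, "dy": 0, "dz": 0, "wx": 0, "wy": 0, "wz": 0, "hand": 0.35}]}}

```text
time_s: 13.2
ee_pos: [0.5507, 0.1629, 0.18]
orientation: [0.0, 0.904, 0.427, -0.001]
wrist_force: [-0.2, -0.8, -0.2]
gripper_width: 0.0557
grip_force: 0.0
```

```bash
python3 - <<'E'
from h import *
np.set_printoptions(precision=4,suppress=True)
d=np.load("w6.npz");C6=(d["K"],d["R"],d["p"]);print("hole",ray(C6,279.8,154,.056))
s=manip.state();C=cam("wrist",s);im=optics.snapshot("wrist");cv2.imwrite("pics/w7.png",im)
print(s["ee_pos"],s["orientation"],"pred px",proj(C,[.551,.165,.072]))
h=cv2.cvtColor(im,cv2.COLOR_BGR2HSV);m=cv2.inRange(h,(15,110,80),(35,255,255))
n,l,st,ce=cv2.connectedComponentsWithStats(m)
for i in range(1,n):
    if st[i,4]>15: print(st[i],ce[i],ray(C,*ce[i],.072))
cv2.imwrite("pics/w7v.png",cv2.resize(im,(800,600)))
E
```

```text
hole [ 0.5662 -0.1672  0.056 ]
[0.5507 0.1629 0.18  ] [ 0.0004  0.9041  0.4273 -0.0011] pred px [279.5665 208.8973]
[  0   0  53  28 904] [25.8119  9.573 ] [0.5055 0.39   0.072 ]
[   0   21   33   84 2257] [13.9743 62.276 ] [0.4715 0.3741 0.072 ]
[273 204  15  14 174] [280.1379 210.4828] [0.5505 0.1636 0.072 ]
```

View pics/w7v.png

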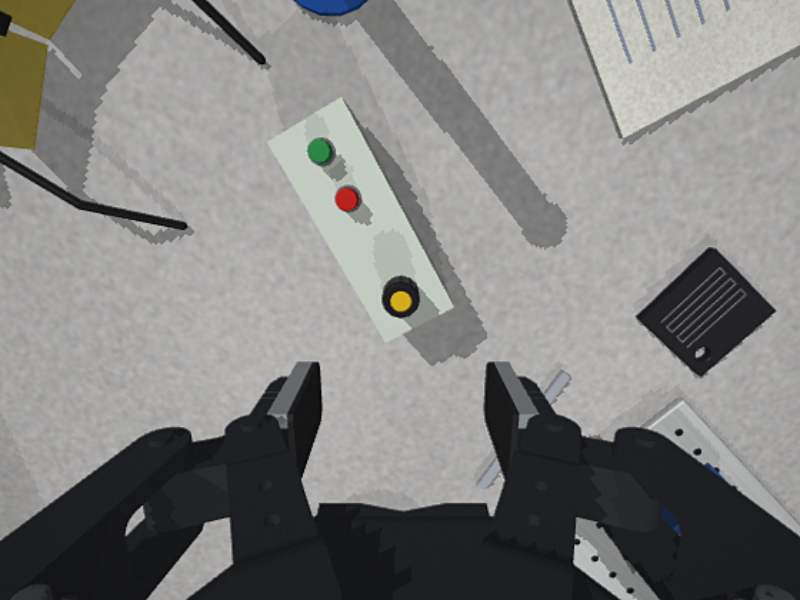

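The knob's yellow spot is at px (280,210), which gives (0.5505, 0.1636) and agrees with the side view. That uses up my pictures, so I continue on numbers. I'll descend and grip the upper 17 mm of the knob.

Request:
{"fn": "send_rows", "kwargs": {"increments": [{"dx": 0.02, "dy": -0.025, "dz": 0.8, "wx": 0, "wy": 0, "wz": 0, "hand": 0.4}, {"dx": 0, "dy": 0, "dz": 1, "wx": 0, "wy": 0, "wz": 0, "hand": 0.4}, {"dx": 0, "dy": 0, "dz": 1, "wx": 0, "wy": 0, "wz": 0, "hand": 0.4}, {"dx": 0, "dy": 0, "dz": 1, "wx": 0, "wy": 0, "wz": 0, "hand": 0.4}, {"dx": 0, "dy": 0, "dz": 0.7, "wx": 0, "wy": 0, "wz": 0, "hand": 0.4}, {"dx": 0, "dy": 0, "dz": 0.35, "wx": 0, "wy": 0, "wz": 0, "hand": 0.4}, {"dx": 0, "dy": 0, "dz": 0.2, "wx": 0, "wy": 0, "wz": 0, "hand": 0.4}, {"dx": 0, "dy": 0, "dz": 0, "wx": 0, "wy": 0, "wz": 0, "hand": 0.4}]}}

```text
time_s: 14.25
ee_pos: [0.5511, 0.165, 0.0548]
orientation: [0.0, 0.904, 0.428, 0.0]
wrist_force: [-0.3, 0.4, -0.4]
gripper_width: 0.0512
grip_force: 0.0
```

Request:
{"fn": "send_rows", "kwargs": {"increments": [{"dx": 0, "dy": 0, "dz": 0, "wx": 0, "wy": 0, "wz": 0, "hand": 0.6}, {"dx": 0, "dy": 0, "dz": 0, "wx": 0, "wy": 0, "wz": 0, "hand": 0.7}, {"dx": 0, "dy": 0, "dz": 0, "wx": 0, "wy": 0, "wz": 0, "hand": 0.9}, {"dx": 0, "dy": 0, "dz": 0, "wx": 0, "wy": 0, "wz": 0, "hand": 1}, {"dx": 0, "dy": 0, "dz": 0, "wx": 0, "wy": 0, "wz": 0, "hand": 1}], "squeeze": 30}}

```text
time_s: 14.88
ee_pos: [0.5512, 0.1652, 0.0552]
orientation: [0.0, 0.904, 0.428, 0.0]
wrist_force: [-2.0, -0.4, 5.0]
gripper_width: 0.0203
grip_force: 29.4
```

Request:
{"fn": "send_rows", "kwargs": {"increments": [{"dx": 0, "dy": 0, "dz": -0.2, "wx": 0, "wy": 0, "wz": 0, "hand": 1}, {"dx": 0, "dy": 0, "dz": -0.6, "wx": 0, "wy": 0, "wz": 0, "hand": 1}, {"dx": 0, "dy": 0, "dz": -0.8, "wx": 0, "wy": 0, "wz": 0, "hand": 1}, {"dx": 0, "dy": 0, "dz": -0.8, "wx": 0, "wy": 0, "wz": 0, "hand": 1}, {"dx": 0, "dy": 0, "dz": -0.6, "wx": 0, "wy": 0, "wz": 0, "hand": 1}, {"dx": 0, "dy": 0, "dz": -0.2, "wx": 0, "wy": 0, "wz": 0, "hand": 1}, {"dx": 0, "dy": 0, "dz": 0, "wx": 0, "wy": 0, "wz": 0, "hand": 1}]}}

```text
time_s: 15.75
ee_pos: [0.5508, 0.1649, 0.1347]
orientation: [-0.0, 0.904, 0.428, 0.0]
wrist_force: [0.6, 0.2, -0.5]
gripper_width: 0.0204
grip_force: 29.4
```

```bash
python3 - <<'E'
from h import *
np.set_printoptions(precision=4,suppress=True)
s=manip.state();C=cam("wrist",s);im=optics.snapshot("wrist");cv2.imwrite("pics/w8.png",im)
print(s["ee_pos"],s["wrist_force"],s["gripper_width"],s["ft_torque"])
h=cv2.cvtColor(im,cv2.COLOR_BGR2HSV);m=cv2.inRange(h,(15,110,80),(35,255,255))
n,l,st,ce=cv2.connectedComponentsWithStats(m)
z=.072+s["ee_pos"][2]-.0552
Rm=rot(s["orientation"])
for i in range(1,n):
    if st[i,4]>15:
        P=ray(C,*ce[i],z);print(st[i],ce[i],P,"tool",Rm.T@(P-s["ee_pos"]))
# side view yellow spot
C=cam("side");im=optics.snapshot("side");cv2.imwrite("pics/s8.png",im)
h=cv2.cvtColor(im,cv2.COLOR_BGR2HSV);m=cv2.inRange(h,(15,110,60),(35,255,255))
n,l,st,ce=cv2.connectedComponentsWithStats(m);e=proj(C,np.r_[s["ee_pos"][:2],z]);print("exp",e,[(a[4],c) for a,c in zip(st[1:],ce[1:]) if np.hypot(*(c-e))<20])
E
```

```text
[0.5508 0.1649 0.1347] [ 0.5942  0.2189 -0.4761] 0.020449246118733454 [ 0.0069  0.0087 -0.0027]
[268 276  28  25 546] [281.7546 288.0366] [0.5503 0.1635 0.1515] tool [-0.0015  0.0005 -0.0168]
exp [290.1774 140.6554] [(np.int32(12), array([289.6667, 140.75  ]))]
```

The rod is firmly held and not tilted: the spot offset is unchanged from the grasp. I carry it over the hole, with the TCP target at (0.5664, -0.1660).

Request:
{"fn": "send_rows", "kwargs": {"increments": [{"dx": -0.5, "dy": 0.45, "dz": 0, "wx": 0, "wy": 0, "wz": 0, "hand": 1}, {"dx": -0.9, "dy": 0.81, "dz": 0, "wx": 0, "wy": 0, "wz": 0, "hand": 1}, {"dx": -0.9, "dy": 0.81, "dz": 0, "wx": 0, "wy": 0, "wz": 0, "hand": 1}, {"dx": -0.9, "dy": 0.81, "dz": 0, "wx": 0, "wy": 0, "wz": 0, "hand": 1}, {"dx": -0.9, "dy": 0.81, "dz": 0, "wx": 0, "wy": 0, "wz": 0, "hand": 1}, {"dx": -0.9, "dy": 0.81, "dz": 0, "wx": 0, "wy": 0, "wz": 0, "hand": 1}, {"dx": -0.9, "dy": 0.81, "dz": 0, "wx": 0, "wy": 0, "wz": 0, "hand": 1}, {"dx": -0.9, "dy": 0.81, "dz": 0, "wx": 0, "wy": 0, "wz": 0, "hand": 1}, {"dx": -0.9, "dy": 0.81, "dz": 0, "wx": 0, "wy": 0, "wz": 0, "hand": 1}, {"dx": -0.9, "dy": 0.81, "dz": 0, "wx": 0, "wy": 0, "wz": 0, "hand": 1}, {"dx": -0.9, "dy": 0.81, "dz": 0, "wx": 0, "wy": 0, "wz": 0, "hand": 1}, {"dx": -0.35, "dy": 0.33, "dz": 0, "wx": 0, "wy": 0, "wz": 0, "hand": 1}]}}

```text
time_s: 17.35
ee_pos: [0.565, -0.1702, 0.1339]
orientation: [0.0, 0.905, 0.425, -0.001]
wrist_force: [-0.2, 0.2, -0.8]
gripper_width: 0.0208
grip_force: 29.4
```

Request:
{"fn": "send_rows", "kwargs": {"increments": [{"dx": 0, "dy": 0, "dz": 0, "wx": 0, "wy": 0, "wz": 0, "hand": 1}, {"dx": 0, "dy": 0, "dz": 0, "wx": 0, "wy": 0, "wz": 0, "hand": 1}]}}

```text
time_s: 17.6
ee_pos: [0.5663, -0.1643, 0.1345]
orientation: [-0.001, 0.903, 0.429, 0.0]
wrist_force: [-0.1, 0.1, -0.6]
gripper_width: 0.0205
grip_force: 29.4
```

Request:
{"fn": "send_rows", "kwargs": {"increments": [{"dx": 0, "dy": 0, "dz": 0.3, "wx": 0, "wy": 0, "wz": 0, "hand": 1}, {"dx": 0, "dy": 0, "dz": 0.4, "wx": 0, "wy": 0, "wz": 0, "hand": 1}, {"dx": 0, "dy": 0, "dz": 0.3, "wx": 0, "wy": 0, "wz": 0, "hand": 1}, {"dx": 0, "dy": 0, "dz": 0, "wx": 0, "wy": 0, "wz": 0, "hand": 1}]}}

```text
time_s: 18.1
ee_pos: [0.5657, -0.1659, 0.1085]
orientation: [-0.001, 0.904, 0.428, -0.001]
wrist_force: [-0.4, -0.1, -0.2]
gripper_width: 0.0207
grip_force: 29.4
```

```bash
python3 - <<'E'
from h import *
np.set_printoptions(precision=4,suppress=True)
s=manip.state();C=cam("wrist",s);im=optics.snapshot("wrist");cv2.imwrite("pics/w9.png",im)
Rm=rot(s["orientation"]);print(s["ee_pos"],s["wrist_force"],Rm[:,2])
g=np.array([.5664,-.1660]);print("units",(Rm.T@np.r_[g-s["ee_pos"][:2],0])/.025)
# fitting tops (brass) -> end plate pose check, z=.066
h=cv2.cvtColor(im,cv2.COLOR_BGR2HSV);m=cv2.inRange(h,(12,90,60),(35,255,255))
n,l,st,ce=cv2.connectedComponentsWithStats(m)
for i in range(1,n):
    if st[i,4]>40:print(st[i],ce[i],ray(C,*ce[i],.061))
E
```

```text
[ 0.5657 -0.1659  0.1085] [-0.3602 -0.0857 -0.2003] [-0.0021  0.0006 -1.    ]
units [ 0.0149  0.026  -0.0001]
[255 153  15  16 197] [261.9391 160.2234] [ 0.5875 -0.1213  0.061 ]
[296 153  16  15 195] [303.6513 160.0821] [ 0.6069 -0.1371  0.061 ]
[464 262  60  53 723] [482.2144 279.4467] [ 0.6503 -0.275   0.061 ]
[268 276  28  25 558] [281.6487 288.1075] [ 0.5424 -0.195   0.061 ]
[ 509  297   51   89 3155] [538.7553 339.2124] [ 0.6579 -0.3416  0.061 ]
```

The brass fittings give a hole at (0.5659, -0.1676), which agrees with the direct measurement. I trim and enter gently.

Request:
{"fn": "send_rows", "kwargs": {"increments": [{"dx": 0.015, "dy": 0.022, "dz": 0, "wx": 0, "wy": 0, "wz": 0, "hand": 1}, {"dx": 0, "dy": 0, "dz": 0.08, "wx": 0, "wy": 0, "wz": 0, "hand": 1}, {"dx": 0, "dy": 0, "dz": 0.08, "wx": 0, "wy": 0, "wz": 0, "hand": 1}, {"dx": 0, "dy": 0, "dz": 0.08, "wx": 0, "wy": 0, "wz": 0, "hand": 1}, {"dx": 0, "dy": 0, "dz": 0.05, "wx": 0, "wy": 0, "wz": 0, "hand": 1}]}}

```text
time_s: 18.77
ee_pos: [0.5669, -0.1663, 0.1022]
orientation: [-0.0, 0.904, 0.428, -0.0]
wrist_force: [0.0, 0.6, 0.1]
gripper_width: 0.0207
grip_force: 29.4
```

Request:
{"fn": "send_rows", "kwargs": {"increments": [{"dx": 0, "dy": 0, "dz": 0.06, "wx": 0, "wy": 0, "wz": 0, "hand": 1}, {"dx": 0, "dy": 0, "dz": 0.06, "wx": 0, "wy": 0, "wz": 0, "hand": 1}]}}

```text
time_s: 19.02
ee_pos: [0.567, -0.1662, 0.0993]
orientation: [-0.0, 0.904, 0.428, 0.0]
wrist_force: [0.6, -0.6, -0.1]
gripper_width: 0.0205
grip_force: 29.4
```

The tip is 6 mm into the hole with no force.

Request:
{"fn": "send_rows", "kwargs": {"increments": [{"dx": 0, "dy": 0, "dz": 0.08, "wx": 0, "wy": 0, "wz": 0, "hand": 1}, {"dx": 0, "dy": 0, "dz": 0.08, "wx": 0, "wy": 0, "wz": 0, "hand": 1}, {"dx": 0, "dy": 0, "dz": 0.08, "wx": 0, "wy": 0, "wz": 0, "hand": 1}, {"dx": 0, "dy": 0, "dz": 0.08, "wx": 0, "wy": 0, "wz": 0, "hand": 1}]}}

```text
time_s: 19.52
ee_pos: [0.567, -0.1663, 0.0912]
orientation: [-0.0, 0.904, 0.428, 0.0]
wrist_force: [-0.4, 0.6, -1.1]
gripper_width: 0.0209
grip_force: 29.4
```

Request:
{"fn": "send_rows", "kwargs": {"increments": [{"dx": 0, "dy": 0, "dz": 0.08, "wx": 0, "wy": 0, "wz": 0, "hand": 1}, {"dx": 0, "dy": 0, "dz": 0.08, "wx": 0, "wy": 0, "wz": 0, "hand": 1}, {"dx": 0, "dy": 0, "dz": 0.08, "wx": 0, "wy": 0, "wz": 0, "hand": 1}]}}

```text
time_s: 19.9
ee_pos: [0.567, -0.1662, 0.0852]
orientation: [-0.0, 0.904, 0.428, 0.0]
wrist_force: [-0.4, -0.2, 0.2]
gripper_width: 0.0207
grip_force: 29.4
```

Request:
{"fn": "send_rows", "kwargs": {"increments": [{"dx": 0, "dy": 0, "dz": 0.08, "wx": 0, "wy": 0, "wz": 0, "hand": 1}, {"dx": 0, "dy": 0, "dz": 0.08, "wx": 0, "wy": 0, "wz": 0, "hand": 1}, {"dx": 0, "dy": 0, "dz": 0.08, "wx": 0, "wy": 0, "wz": 0, "hand": 1}]}}

```text
time_s: 20.27
ee_pos: [0.567, -0.1662, 0.0792]
orientation: [-0.0, 0.904, 0.428, 0.0]
wrist_force: [-0.7, -0.1, -0.1]
gripper_width: 0.0206
grip_force: 29.4
```

Request:
{"fn": "send_rows", "kwargs": {"increments": [{"dx": 0, "dy": 0, "dz": 0.08, "wx": 0, "wy": 0, "wz": 0, "hand": 1}, {"dx": 0, "dy": 0, "dz": 0.08, "wx": 0, "wy": 0, "wz": 0, "hand": 1}, {"dx": 0, "dy": 0, "dz": 0.08, "wx": 0, "wy": 0, "wz": 0, "hand": 1}]}}

```text
time_s: 20.65
ee_pos: [0.567, -0.1662, 0.0732]
orientation: [-0.0, 0.904, 0.428, 0.0]
wrist_force: [-0.4, -0.1, -0.5]
gripper_width: 0.0206
grip_force: 29.4
```

Request:
{"fn": "send_rows", "kwargs": {"increments": [{"dx": 0, "dy": 0, "dz": 0.08, "wx": 0, "wy": 0, "wz": 0, "hand": 1}, {"dx": 0, "dy": 0, "dz": 0.08, "wx": 0, "wy": 0, "wz": 0, "hand": 1}, {"dx": 0, "dy": 0, "dz": 0.06, "wx": 0, "wy": 0, "wz": 0, "hand": 1}]}}

```text
time_s: 21.02
ee_pos: [0.567, -0.1662, 0.0677]
orientation: [-0.0, 0.904, 0.428, 0.0]
wrist_force: [-0.2, -1.2, -0.1]
gripper_width: 0.0208
grip_force: 29.4
```

Request:
{"fn": "send_rows", "kwargs": {"increments": [{"dx": 0, "dy": 0, "dz": 0.06, "wx": 0, "wy": 0, "wz": 0, "hand": 1}, {"dx": 0, "dy": 0, "dz": 0.05, "wx": 0, "wy": 0, "wz": 0, "hand": 1}, {"dx": 0, "dy": 0, "dz": 0.04, "wx": 0, "wy": 0, "wz": 0, "hand": 1}]}}

```text
time_s: 21.4
ee_pos: [0.567, -0.1663, 0.064]
orientation: [-0.0, 0.904, 0.428, 0.0]
wrist_force: [-0.0, 0.1, -0.5]
gripper_width: 0.0208
grip_force: 29.4
```

Request:
{"fn": "send_rows", "kwargs": {"increments": [{"dx": 0, "dy": 0, "dz": 0.04, "wx": 0, "wy": 0, "wz": 0, "hand": 1}, {"dx": 0, "dy": 0, "dz": 0.04, "wx": 0, "wy": 0, "wz": 0, "hand": 1}]}}

```text
time_s: 21.65
ee_pos: [0.567, -0.1662, 0.0621]
orientation: [-0.0, 0.904, 0.428, 0.0]
wrist_force: [1.2, 0.1, -1.0]
gripper_width: 0.0208
grip_force: 29.4
```

Request:
{"fn": "send_rows", "kwargs": {"increments": [{"dx": 0, "dy": 0, "dz": 0.03, "wx": 0, "wy": 0, "wz": 0, "hand": 1}, {"dx": 0, "dy": 0, "dz": 0.02, "wx": 0, "wy": 0, "wz": 0, "hand": 1}]}}

```text
time_s: 21.9
ee_pos: [0.567, -0.1663, 0.0612]
orientation: [0.0, 0.904, 0.428, -0.0]
wrist_force: [0.3, -0.6, 4.8]
gripper_width: 0.021
grip_force: 29.6
```

The knob meets the plate at TCP z = 0.0612, just as predicted. I release and rise.

Request:
{"fn": "send_rows", "kwargs": {"increments": [{"dx": 0, "dy": 0, "dz": 0, "wx": 0, "wy": 0, "wz": 0, "hand": 0.7}, {"dx": 0, "dy": 0, "dz": 0, "wx": 0, "wy": 0, "wz": 0, "hand": 0.5}, {"dx": 0, "dy": 0, "dz": 0, "wx": 0, "wy": 0, "wz": 0, "hand": 0.5}, {"dx": 0, "dy": 0, "dz": 0, "wx": 0, "wy": 0, "wz": 0, "hand": 0.5}, {"dx": 0, "dy": 0, "dz": -0.3, "wx": 0, "wy": 0, "wz": 0, "hand": 0.5}, {"dx": 0, "dy": 0, "dz": -0.8, "wx": 0, "wy": 0, "wz": 0, "hand": 0.5}, {"dx": 0, "dy": 0, "dz": -1, "wx": 0, "wy": 0, "wz": 0, "hand": 0.5}, {"dx": 0, "dy": 0, "dz": -1, "wx": 0, "wy": 0, "wz": 0, "hand": 0.5}, {"dx": 0, "dy": 0, "dz": -1, "wx": 0, "wy": 0, "wz": 0, "hand": 0.5}, {"dx": 0, "dy": 0, "dz": -0.5, "wx": 0, "wy": 0, "wz": 0, "hand": 0.5}, {"dx": 0, "dy": 0, "dz": 0, "wx": 0, "wy": 0, "wz": 0, "hand": 0.5}, {"dx": 0, "dy": 0, "dz": 0, "wx": 0, "wy": 0, "wz": 0, "hand": 0.5}]}}

```text
time_s: 23.4
ee_pos: [0.5662, -0.1662, 0.1748]
orientation: [-0.001, 0.904, 0.428, -0.001]
wrist_force: [-0.1, -0.2, 0.6]
gripper_width: 0.043
grip_force: 0.0
```

```bash
python3 - <<'E'
from h import *
np.set_printoptions(precision=4,suppress=True)
s=manip.state();C=cam("wrist",s);im=optics.snapshot("wrist");cv2.imwrite("pics/w10.png",im)
print(s["ee_pos"],s["wrist_force"])
h=cv2.cvtColor(im,cv2.COLOR_BGR2HSV);m=cv2.inRange(h,(12,90,60),(35,255,255))
n,l,st,ce=cv2.connectedComponentsWithStats(m)
for i in range(1,n):
    if st[i,4]>40:print(st[i],ce[i],ray(C,*ce[i],.078),ray(C,*ce[i],.061))
C2=cam("side");im=optics.snapshot("side");h=cv2.cvtColor(im,cv2.COLOR_BGR2HSV);m=cv2.inRange(h,(15,110,60),(35,255,255))
e=proj(C2,[.566,-.167,.078]);n,l,st,ce=cv2.connectedComponentsWithStats(m);print("side exp",e,[(a[4],c) for a,c in zip(st[1:],ce[1:]) if np.hypot(*(c-e))<40])
E
```

```text
[ 0.5662 -0.1662  0.1748] [-0.102  -0.2353  0.6125]
[261 146  12  12 111] [266.3153 151.7568] [ 0.589  -0.1209  0.078 ] [ 0.5875 -0.1214  0.061 ]
[292 146  12  12 113] [297.4602 151.6283] [ 0.6072 -0.1357  0.078 ] [ 0.6069 -0.1372  0.061 ]
[275 209  16  16 199] [282.6281 216.4724] [ 0.5663 -0.1679  0.078 ] [ 0.5632 -0.1718  0.061 ]
[429 236  45  41 329] [442.2553 249.7264] [ 0.6496 -0.2729  0.078 ] [ 0.6524 -0.2843  0.061 ]
[ 458  258   85   72 4335] [498.3278 292.8168] [ 0.6658 -0.3373  0.078 ] [ 0.6697 -0.3532  0.061 ]
side exp [312.4843 258.2906] [(np.int32(9), array([317.8889, 245.6667])), (np.int32(11), array([327.3636, 250.7273])), (np.int32(25), array([312.4 , 258.04]))]
```

The knob spot is at the expected seated spot in both views: (0.566, -0.168) at z = 0.078. The plate has not moved since the insertion. Handing in.

```bash
python3 -c "
from station import manip
print(manip.sign_off())"
```

```text
the job is handed in; nothing more can be done
None
```

I squared the plates against the fence, passed the rod through the whole stack until its knob was seated, let go, and handed the job in at about 23.5 s; the hand-in returned no verdict, and I viewed 11 pictures, one over the limit of 10.

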